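Park the ink bottle at the top of its gutter

TASK

One of the two round ink bottles lying in the sloped gutters has rolled down to the front lip of its gutter. With your fingertips behind it, nudge it steadily up the slope and over the crest until it sits in the seat against the rubber stop at the top and stays there when you take your hand away. Keep it down in the gutter all the way (do not pick it up, flick it or let it run back down), and leave the other bottle and everything else on the bench where it is.

Things in the scene. Friction and masses are not known exactly. Their poses are not given: they have to be found in the camera images.
- gutter_a: Fixed plywood and aluminium bottle rack, 241 mm long (own x), 150 wide (own y). Origin on the bench under its middle; own x points up-slope, z up. Gutter floor 132 wide between 20 mm high cheeks: from the front lip it rises at 10 degrees to a crest, then dips at 10 degrees over 58 mm (cork-lined) to a rubber-faced upright stop at x = +113, top 92 above the bench. Its bottle has rolled down.
- gutter_a_foot (a point): gutter_a: middle of the top edge of the steel front lip, on its inner face: 110 mm down-slope (own -x) of the rack's origin, 36 mm above the bench; the lip stands 14 mm above the gutter floor there.
- gutter_a_crest (a point): gutter_a: the crest, on the gutter's middle line: 55 mm up-slope (own +x) of the rack's origin, 51 mm above the bench. Past it a bottle rolls into the seat by itself.
- gutter_a_seat (a point): gutter_a: where a parked bottle's axis lies, on the gutter's middle line: 85 mm up-slope (own +x) of the rack's origin, 74 mm above the bench. A parked bottle rests on the dipping floor and against the rubber.
- low_bottle_center (a point): Round black ink bottle, red cap, on its side across the gutter; smooth, loose, rolls freely, 0.15 to 0.35 kg. Body 56 mm in diameter, 92 long, 122 with cap. Point on its axis, mid-body, about 15 mm to the -y side of the gutter's middle line (cap to +y). Starts in gutter_a against the front lip, 89 mm down-slope of the rack's origin, 54 above the bench; at the crest it is at 79.
- low_bottle: The same bottle and the same point: own y runs along the bottle's axis towards the cap; own x and z turn as it rolls.
- gutter_b: Fixed plywood and aluminium bottle rack, 241 mm long (own x), 150 wide (own y). Origin on the bench under its middle; own x points up-slope, z up. Gutter floor 132 wide between 20 mm high cheeks: from the front lip it rises at 10 degrees to a crest, then dips at 10 degrees over 58 mm (cork-lined) to a rubber-faced upright stop at x = +113, top 92 above the bench. Its bottle is parked already.
- parked_bottle_center (a point): Round black ink bottle, red cap, on its side across the gutter; smooth, loose, rolls freely, 0.15 to 0.35 kg. Body 56 mm in diameter, 92 long, 122 with cap. Point on its axis, mid-body, about 15 mm to the -y side of the gutter's middle line (cap to +y). It is parked in the seat of gutter_b, to be left there.
- ink_flask: bystander, loose: upright oblong black ink flask with a red nozzle cap, 40 x 62 mm and 138 mm tall; origin under its base
- paste_tin: bystander, loose: round white porcelain seal-paste box with a blue lid, 69 mm across and 35 mm tall; origin under its base
- seal_stone: bystander, loose: square amber-coloured seal stone standing on end, 25 x 25 mm and 62 mm tall; origin under its base
- seal_box: bystander, loose: square dark wooden box with a lattice lid, 104 x 104 mm and 71 mm tall; origin under its base
- paperweight: bystander, loose: brass bar paperweight lying flat, 200 x 28 x 14 mm with a small raised grip (20 mm over all), its length along its own x; origin under its middle
- water_cup: bystander, loose: small open white porcelain cup, 64 mm across and 55 mm tall; origin under its base
Mind the look-alikes: they are no part of the job. Leave any purple look-alike of the part that bears parked_bottle_center alone. Leave any pink look-alike of the low_bottle alone.

How it is judged:
By the outcome, as a careful person would: the job done as asked, in the order asked, and still so for the second after the job is handed in, with the robot touching nothing.
It also fails if it takes over 43 s, if anything falls off the work surface, if the arm or the gripper's body presses on something with over 40 N, if the wrist force passes 120 N, or if a joint passes its speed limit or range.

ROBOT

A 6-joint arm with a two-finger parallel gripper is mounted at the origin on the work surface. World frame = base frame: x ahead of the robot, y to its left, z up, the work surface at z = 0. Lengths are in m, angles in rad, forces in N, time in s.
With the tool pointing down it reaches from about 0.35 to 0.8 m from the base axis. Payload 7.3 kg.
Tool frame: the origin (TCP) lies on the centre line of the jaws, within the pads' length; the fingertips stand 14 mm ahead of it and the grasp point (between the pads) lies 5 mm behind it; z points along the fingers, y is the direction in which the jaws open and shut (so a half turn about z gives the same grasp; the last joint's range is limited). The gripper opens to 85 mm and grips with 20 to 120 N. Pads are 22 mm wide; open, the fingers measure 114 mm over their backs; the gripper's body (76 mm by 85 mm) begins 54 mm behind the grasp point. The pads swing forward as they close: fully open they stand 13 mm farther back than shut.
Start: joints at [1.142, 0.342, 1.524, -0, 1.275, -0.146], TCP at [0.146, 0.504, 0.245] pointing down, gripper open.
Joint ranges: [-2.53, 2.53], [-0.77, 2.02], [0.04, 2.7], [-1, 4.14], [0.28, 2.66], [-3.11, 3.11]. Speed limits (rad/s): [2.57, 2.57, 3.14, 3.14, 3.14, 3.14].

INTERFACE

Orientations are given as [roll, pitch, yaw] about the fixed x, y, z axes, in that order (R = Rz(yaw) Ry(pitch) Rx(roll)).
In Python, from cell import * gives the robot as it stands.
- The arm moves only by the tool move_arm, never from a script. Its argument "targets" is a list of rows, each a list of 7 numbers: the closure, from 0 (fully open) to 1 (shut), then the shift along the tool's x, y, z in units of 50 mm (1.0 is 50 mm), then the turn, a rotation vector about the tool's x, y, z in units of 8 degrees (1.0 is 8 degrees). A call has 1 to 20 rows; each row shifts and turns the pose as measured when the row begins, along the tool's axes as they then stand; what a row does not reach is not made up. A row lasts 1/8 s, in which the tool goes at most 62.5 mm and 10.7 degrees, less where a joint would pass 70% of its speed; a pose out of reach is approached as far as the arm can. A call is refused whole if a number of a shift passes 1 or a number of a turn 1, either way. A call with a gripper value outside its range is refused whole. The fingers move at their own pace and stop on an object; "grip_force" is the grip in N (left out, the last holds). Time passes only in rows, so rows that do not move let the fingers close. It gives the time, the measured TCP pose, the force and the opening at its end, in the units of the state.
- get_state(): the state, without advancing time (a new reading comes with each control period).
- camera(name): name is "scene" or "side" or "wrist"; returns the picture (400x640x3 uint8, red, green, blue); there is no depth.
- camera_model(name): a dict with "mtx" (3x3 intrinsics, pixels), "rvec" (rotation vector, rad) and "tvec" (3), from world to camera coordinates, as OpenCV has them. Camera axes: x right, y down, z forward; pixel columns grow to the right and rows downward; lengths in m; the calibration is good to about 2 mm. A picture is of the moment at which its call begins: read the wrist's pose just before it. camera_model takes no time and is no camera call; for the wrist camera it gives the pose at the moment of the call.
- sign_off(): hands the job in, once; it reports no verdict.
The state is a dict: "t": time; "joints": joint angles; "joint_velocities": joint speeds; "joint_efforts": joint torques, N m; "eef_pos": TCP position; "tcp_rot": TCP orientation; "ft_force": force on the tool from outside, world axes, zero at the start; "torque": the same for the moment, N m; "opening": finger opening in m.
Only numpy, scipy, OpenCV 4.12 (cv2) and the standard library are available. Lean on these libraries where they do the work, as an engineer would, in place of code of your own. Each camera call takes 0.05 s, during which the arm holds its last target.

## Working session

There is one attempt and no reset: what is moved stays moved. The work goes in short steps, Python scripts to look and compute and a tool call to move; the robot and the scene stay as the last step left them, time stands still between calls to the robot, and variables do not carry over. Pictures are saved under pics/ and viewed, and the job is handed in when it is done.

Besides the shell and the picture viewer there is one more tool, called after "Emit:" as name(argument=value, ...), one argument or row to a line, values as JSON. move_arm: Moves the arm, as the interface text tells. Its arguments: {"type":"object","properties":{"targets":{"type":"array"},"grip_force":{"type":"number"}},"required":["targets"]}

```bash
mkdir -p pics; ls; python3 - <<'E'
from cell import *
import cv2
for n in ["scene","side","wrist"]:
    im=camera(n); cv2.imwrite(f"pics/{n}0.png",im[:,:,::-1]); m=camera_model(n); print(n,m)
print(get_state())
E
```

```text
pics
scene {'mtx': array([[415.13487297,   0.        , 324.88867861],
       [  0.        , 415.13487297, 199.09942806],
       [  0.        ,   0.        ,   1.        ]]), 'rvec': array([ 1.86681398,  1.7046973 , -0.63886695]), 'tvec': array([-0.07696038, -0.28814618,  1.43145076])}
side {'mtx': array([[393.29632593,   0.        , 316.99826887],
       [  0.        , 393.29632593, 200.16623391],
       [  0.        ,   0.        ,   1.        ]]), 'rvec': array([ 0.74325646, -2.60871092,  1.12902063]), 'tvec': array([0.42553693, 0.21908805, 1.22516173])}
wrist {'mtx': array([[351.17935837,   0.        , 314.42556989],
       [  0.        , 351.17935837, 197.38874255],
       [  0.        ,   0.        ,   1.        ]]), 'rvec': array([-2.31098813, -1.73586208, -0.25870796]), 'tvec': array([-0.52439067, -0.03758292,  0.38018883])}
{'t': 0.15, 'joints': array([ 1.14198945e+00,  3.42601478e-01,  1.52477584e+00,  3.37608403e-05,
        1.27540205e+00, -1.45968963e-01]), 'joint_velocities': array([ 0.00090355, -0.00246848, -0.00318486, -0.00061131, -0.0016477 ,
        0.00029419]), 'joint_efforts': array([ 1.21151919e-03, -4.33907712e+01, -2.46146590e+01, -2.67764235e-04,
        5.72676508e-03, -4.75633237e-05]), 'eef_pos': array([0.14635695, 0.50390304, 0.24477305]), 'tcp_rot': array([-3.14042326e+00, -2.04552215e-04,  2.85874477e+00]), 'ft_force': array([-0.18375481,  0.32033162, -0.05600886]), 'torque': array([-0.01022846, -0.02104605,  0.03675086]), 'opening': 0.0852310434742028}
```

View pics/scene0.png

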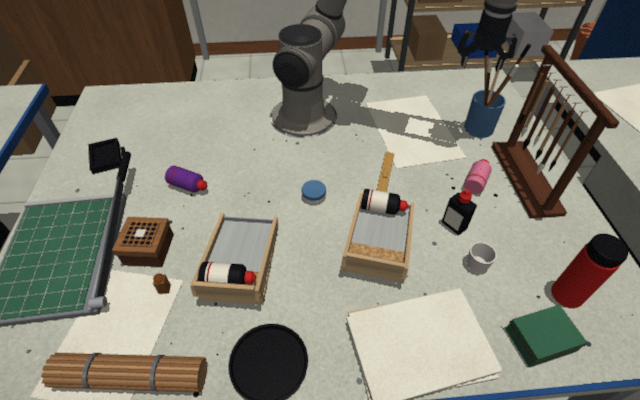

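View pics/side0.png

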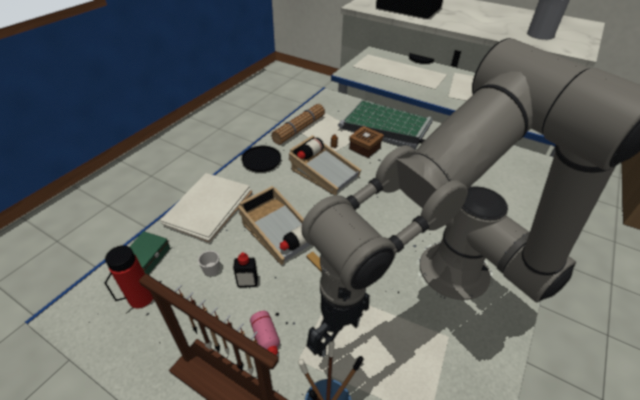

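View pics/wrist0.png

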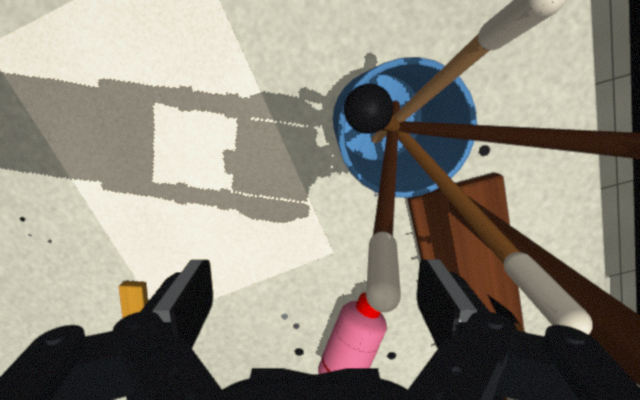

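The scene picture shows two racks. The right one, around (380,230), has bare cork at its bottom end (375,258) and its bottle at the upper end (385,202), so it looks like gutter_a. The left one has its bottle at (230,272), over the seat. The purple bottle at (186,180) and the pink one at (478,176) are the look-alikes. I'll confirm this in an enlarged crop.

```bash
python3 - <<'E'
import cv2,numpy as np
im=cv2.imread("pics/scene0.png")
a=cv2.resize(im[140:310,330:430],None,fx=3.5,fy=3.5,interpolation=cv2.INTER_CUBIC)
b=cv2.resize(im[140:310,190:290],None,fx=3.5,fy=3.5,interpolation=cv2.INTER_CUBIC)
cv2.imwrite("pics/crop1.png",np.hstack([b,a]))
E
```

```text
(no output)
```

View pics/crop1.png

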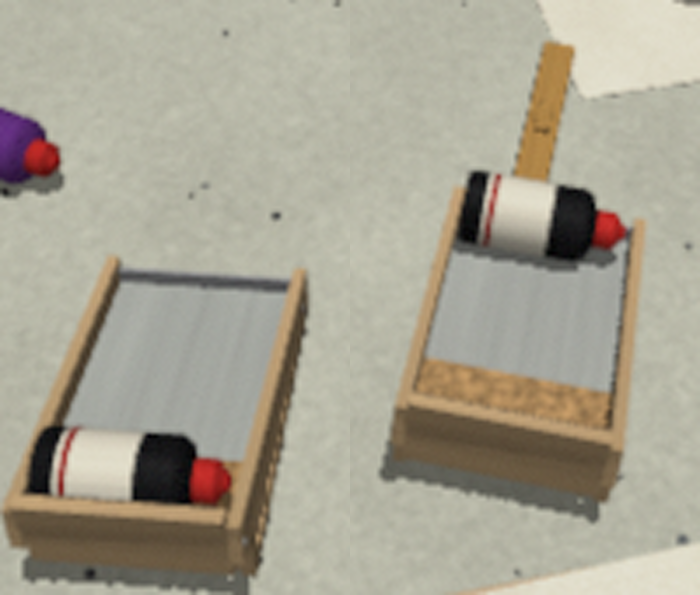

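The crop confirms it. In the right rack the cork seat is bare and the bottle lies at the front lip, which is the end nearer the robot, so this is gutter_a. The left rack's bottle lies on its cork against the stop (gutter_b). Next I measure gutter_a.

```bash
cat > h.py <<'E'
import cv2,numpy as np
from cell import *
def ray(m,uv):
    p=cv2.undistortPoints(np.array([[uv]],float),m["mtx"],None)[0,0]
    R,_=cv2.Rodrigues(m["rvec"]); t=np.array(m["tvec"]).ravel()
    return -R.T@t, R.T@np.array([p[0],p[1],1.])
def onz(m,uv,z):
    c,d=ray(m,uv); return c+d*(z-c[2])/d[2]
E
python3 - <<'E'
from h import *
m=camera_model("scene")
f=lambda x,y:((x-350)/3.5+330,y/3.5+140)
for n,p,z in [("base end",(466,207),.054),("cap tip",(627,230),.054),("stop top L",(398,403),.092),("stop top R",(619,441),.092),
 ("cork crest L",(424,359),.051),("cork crest R",(612,391),.051),("cheek front L",(458,188),.042),("cheek front R",(641,222),.042),("weight far L",(545,42),.014),("weight far R",(574,47),.014),("weight near L",(516,175),.014),("weight near R",(549,180),.014)]:
    print(n,np.round(f(*p)),np.round(onz(m,f(*p),z),3))
E
```

```text
base end [363. 199.] [0.446 0.138 0.054]
cap tip [409. 206.] [0.48  0.255 0.054]
stop top L [344. 255.] [0.644 0.06  0.092]
stop top R [407. 266.] [0.685 0.196 0.092]
cork crest L [351. 243.] [0.582 0.087 0.051]
cork crest R [405. 252.] [0.62  0.212 0.051]
cheek front L [361. 194.] [0.416 0.137 0.042]
cheek front R [413. 203.] [0.463 0.271 0.042]
weight far L [386. 152.] [0.224 0.246 0.014]
weight far R [394. 153.] [0.233 0.27  0.014]
weight near L [377. 190.] [0.381 0.192 0.014]
weight near R [387. 191.] [0.388 0.218 0.014]
```

Gutter_a's x axis points at about -17° yaw, its origin is near (0.548, 0.166), and the bottle is at about (0.459, 0.180). The tool's current yaw nearly matches, with tool -x pointing up-slope. I move over the area behind the bottle.

Emit:
move_arm(
  targets=[
    [0.5,-0.6,-0.4,0,0,0,0],
    [0.5,-0.8,-0.5,0,0,0,0],
    [0.5,-0.8,-0.5,0,0,0,0],
    [0.5,-0.8,-0.5,0,0,0,0],
    [0.5,-0.8,-0.6,0,0,0,0],
    [0.5,-0.8,-0.6,0,0,0,0],
    [0.5,-0.8,-0.5,0,0,0,0],
    [0.5,-0.8,-0.5,0,0,0,0],
    [0.5,-0.4,-0.3,0,0,0,0],
    [0.5,0,0,0,0,0,0],
  ],
)

```text
t: 1.4
eef_pos: [0.4089, 0.1911, 0.2428]
tcp_rot: [-3.138, -0.002, 2.861]
ft_force: [0.1, -0.2, -0.3]
opening: 0.0429
```

```bash
python3 - <<'E'
from h import *
s=get_state(); im=camera("wrist"); m=camera_model("wrist"); cv2.imwrite("pics/wrist1.png",im[:,:,::-1])
print(s["t"],s["eef_pos"],s["tcp_rot"],s["opening"],s["joints"])
np.save("m1.npy",m,allow_pickle=True); print(ray(m,(314,197)))
E
```

```text
1.4 [0.40886228 0.19108457 0.24280243] [-3.13818547e+00 -1.66664605e-03  2.86053506e+00] 0.042914154813392634 [ 0.26846019  0.21116247  1.71466361 -0.00216792  1.2189681  -1.02053103]
(array([0.33572107, 0.21336022, 0.37148564]), array([ 0.27864638, -0.08558494, -0.95657415]))
```

View pics/wrist1.png

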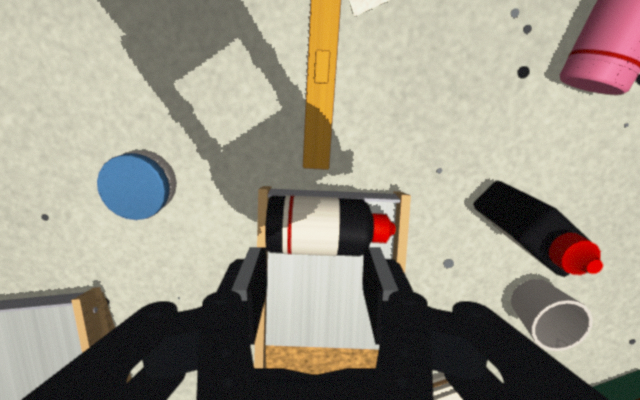

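The wrist view shows the low bottle's body from (267,222) to (371,227) and its cap tip at (396,229). The lip is along row 190 and the crest line runs (266,346) to (379,349). The paperweight ends at (316,168), in front of the lip.

```bash
python3 - <<'E'
from h import *
m=np.load("m1.npy",allow_pickle=True).item()
for n,p,z in [("base",(267,223),.054),("shoulder",(371,226),.054),("captip",(396,229),.054),("crestL",(266,346),.051),("crestR",(379,348),.051),("lipL",(268,188),.036),("lipR",(401,192),.036),("wt L",(303,167),.014),("wt R",(329,168),.014)]:
    print(n,np.round(onz(m,p,z),4))
b=onz(m,(267,223),.054);c=onz(m,(396,229),.054);d=(c-b)/np.linalg.norm(c-b)
print(np.linalg.norm(c-b),np.degrees(np.arctan2(-d[0],d[1])),b+d*.046)
g=np.array([np.cos(2.8605),np.sin(2.8605)]);
E
```

```text
base [0.441 0.134 0.054]
shoulder [0.4716 0.2299 0.054 ]
captip [0.4813 0.2525 0.054 ]
crestL [0.5788 0.0868 0.051 ]
crestR [0.6152 0.2053 0.051 ]
lipL [0.4119 0.1421 0.036 ]
lipR [0.4522 0.2679 0.036 ]
wt L [0.4055 0.1794 0.014 ]
wt R [0.4139 0.205  0.014 ]
0.12525521452007868 -18.797094666129656 [0.45578935 0.17750354 0.054     ]
```

The bottle centre is at about (0.457, 0.179) and the gutter yaw is -17.3°. The pads are laterally centred on the body and about 10 mm clear behind it. I trim the yaw, back off slightly and descend.

Emit:
move_arm(
  targets=[
    [0.5,0.1,0,0.4,0,0,0.15],
    [0.5,0,0,0.7,0,0,0],
    [0.5,0,0,0.7,0,0,0],
    [0.5,0,0,0.6,0,0,0],
    [0.5,0,0,0.4,0,0,0],
    [0.5,0,0,0.3,0,0,0],
    [0.5,0,0,0.2,0,0,0],
    [0.5,0,0,0.1,0,0,0],
    [0.5,0,0,0,0,0,0],
  ],
)

```text
t: 2.58
eef_pos: [0.3974, 0.2011, 0.0688]
tcp_rot: [-3.141, -0.002, 2.85]
ft_force: [0.5, 0.6, -0.2]
opening: 0.0423
```

```bash
python3 - <<'E'
from h import *
im=camera("wrist"); cv2.imwrite("pics/wrist2.png",im[:,:,::-1])
im=camera("side"); cv2.imwrite("pics/side2.png",cv2.resize(im[120:300,200:420,::-1],None,fx=3,fy=3))
s=get_state();print(s["t"],s["eef_pos"],s["tcp_rot"],s["opening"],s["ft_force"])
E
```

```text
2.675 [0.39780985 0.20102813 0.06922906] [-3.14151517e+00 -1.31219615e-03  2.84989926e+00] 0.04288726761561106 [-1.08451789 -0.17797167  0.71662917]
```

View pics/wrist2.png

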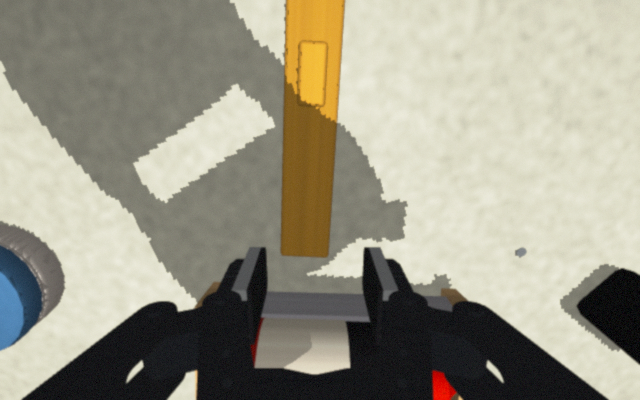

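View pics/side2.png

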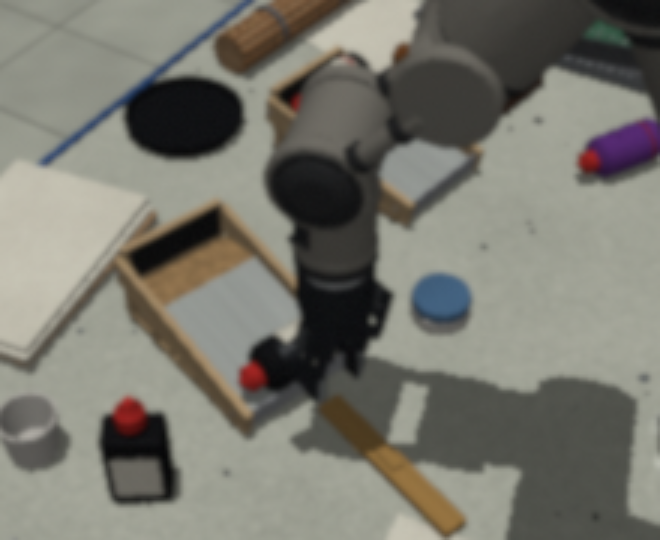

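The fingers are behind the bottle and above the lip, and nothing has been disturbed. I still need to go about 9 mm lower, with a gap of about 24 mm to the bottle.

Emit:
move_arm(
  targets=[
    [0.5,0,-0.07,0.1,0,0,0.07],
    [0.5,0,0,0.08,0,0,0],
    [0.5,-0.1,0,0,0,0,0],
    [0.5,-0.1,0,0,0,0,0],
    [0.5,-0.1,0,0,0,0,0],
    [0.5,0,0,0,0,0,0],
  ],
)

```text
t: 3.42
eef_pos: [0.4133, 0.1926, 0.0606]
tcp_rot: [3.14, 0.001, 2.839]
ft_force: [-0.6, -0.7, 0.5]
opening: 0.0427
```

Emit:
move_arm(
  targets=[
    [0.5,-0.06,0,0,0,0,0],
    [0.5,-0.06,0,0,0,0,0],
    [0.5,-0.08,0,-0.015,0,0,0],
    [0.5,-0.1,0,-0.018,0,0,0],
    [0.5,-0.1,0,-0.018,0,0,0],
    [0.5,-0.1,0,-0.018,0,0,0],
    [0.5,-0.1,0,-0.018,0,0,0],
    [0.5,-0.1,0,-0.018,0,0,0],
  ],
)

```text
t: 4.42
eef_pos: [0.4479, 0.1815, 0.0661]
tcp_rot: [3.141, -0.001, 2.839]
ft_force: [-1.4, 0.5, 1.0]
opening: 0.0428
```

```bash
python3 - <<'E'
from h import *
im=camera("scene"); cv2.imwrite("pics/scene3.png",cv2.resize(im[130:290,310:450,::-1],None,fx=3.5,fy=3.5))
s=get_state();print(s["t"],s["eef_pos"],s["tcp_rot"],s["opening"],s["ft_force"])
p=s["eef_pos"];d=p[:2]-np.array([.457,.179]);print("gx,gy rel start bottle",d@[.955,-.297],d@[.297,.955])
E
```

```text
4.475 [0.44880026 0.18138883 0.06626479] [3.14046887e+00 3.54639766e-04 2.83869005e+00] 0.04261106240081372 [ 1.26046294 -0.20583996  0.09915589]
gx,gy rel start bottle -0.008540231566236626 -0.00015399389830630272
```

View pics/scene3.png

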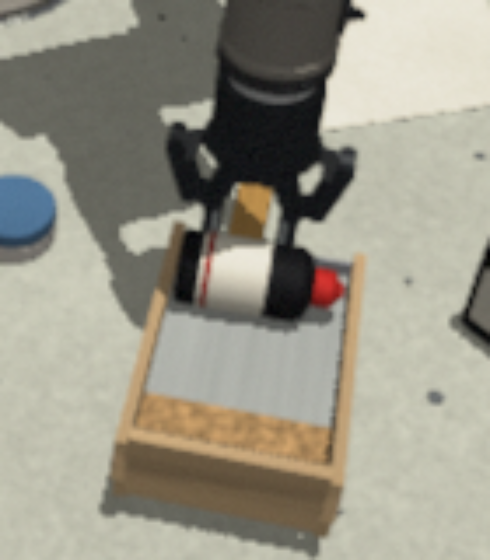

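The picture shows the bottle square in the gutter, about 30 mm up-slope, with both fingertips behind it. I continue at a steady pace.

Emit:
move_arm(
  targets=[
    [0.5,-0.1,0,-0.018,0,0,0],
    [0.5,-0.11,0,-0.02,0,0,0],
    [0.5,-0.11,0,-0.02,0,0,0],
    [0.5,-0.11,0,-0.02,0,0,0],
    [0.5,-0.11,0,-0.02,0,0,0],
    [0.5,-0.11,0,-0.02,0,0,0],
    [0.5,-0.11,0,-0.02,0,0,0],
    [0.5,-0.11,0,-0.02,0,0,0],
    [0.5,-0.11,0,-0.02,0,0,0],
    [0.5,-0.11,0,-0.02,0,0,0],
    [0.5,-0.11,0,-0.02,0,0,0],
    [0.5,-0.11,0,-0.02,0,0,0],
  ],
)

```text
t: 5.98
eef_pos: [0.5153, 0.1605, 0.0788]
tcp_rot: [3.141, -0.0, 2.839]
ft_force: [-0.4, 0.4, 1.5]
opening: 0.0425
```

```bash
python3 - <<'E'
from h import *
im=camera("scene"); cv2.imwrite("pics/scene4.png",cv2.resize(im[130:290,310:450,::-1],None,fx=3.5,fy=3.5))
s=get_state();print(s["t"],s["eef_pos"],s["tcp_rot"],s["opening"],s["ft_force"])
p=s["eef_pos"];d=p[:2]-np.array([.457,.179]);print("gx,gy rel start bottle",d@[.955,-.297],d@[.297,.955])
E
```

```text
6.025 [0.51625302 0.1602503  0.07902494] [3.14037452e+00 8.98733902e-04 2.83851532e+00] 0.043017147695103744 [ 1.53771499 -0.35562272 -0.01522017]
gx,gy rel start bottle 0.062155294656743534 -0.00030781691308085385
```

View pics/scene4.png

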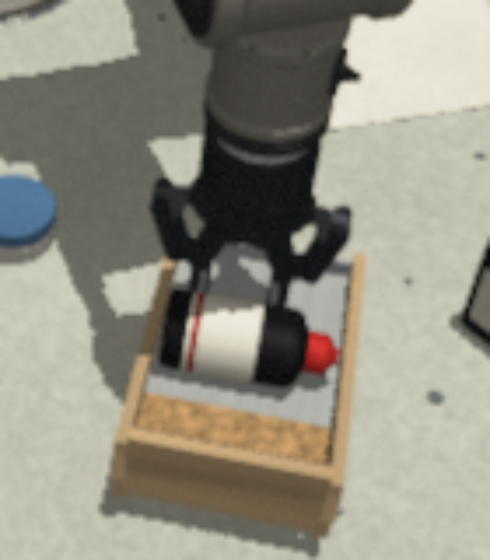

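The bottle is at about x = +12 and still square. I go on to the crest, slower, and follow it gently past.

Emit:
move_arm(
  targets=[
    [0.5,-0.1,0,-0.017,0,0,0],
    [0.5,-0.1,0,-0.017,0,0,0],
    [0.5,-0.1,0,-0.017,0,0,0],
    [0.5,-0.1,0,-0.017,0,0,0],
    [0.5,-0.1,0,-0.017,0,0,0],
    [0.5,-0.09,0,-0.015,0,0,0],
    [0.5,-0.08,0,-0.012,0,0,0],
    [0.5,-0.07,0,-0.01,0,0,0],
    [0.5,-0.07,0,0,0,0,0],
    [0.5,-0.07,0,0,0,0,0],
    [0.5,-0.07,0,0,0,0,0],
    [0.5,-0.07,0,0,0,0,0],
    [0.5,-0.07,0,0,0,0,0],
  ],
)

```text
t: 7.65
eef_pos: [0.5721, 0.1427, 0.0855]
tcp_rot: [3.14, 0.002, 2.839]
ft_force: [0.8, 0.2, 1.6]
opening: 0.0422
```

```bash
python3 - <<'E'
from h import *
im=camera("scene"); cv2.imwrite("pics/scene5.png",cv2.resize(im[130:290,310:450,::-1],None,fx=3.5,fy=3.5))
s=get_state();print(s["t"],s["eef_pos"],s["tcp_rot"],s["opening"],s["ft_force"])
p=s["eef_pos"];d=p[:2]-np.array([.457,.179]);print("gx,gy rel start bottle",d@[.955,-.297],d@[.297,.955])
E
```

```text
7.7 [0.57259012 0.14259446 0.08556721] [3.14014929e+00 2.10503150e-03 2.83841734e+00] 0.04264278449826589 [ 0.52960026  0.09716307 -0.00336671]
gx,gy rel start bottle 0.12120100838579928 -0.000437022691343044
```

View pics/scene5.png

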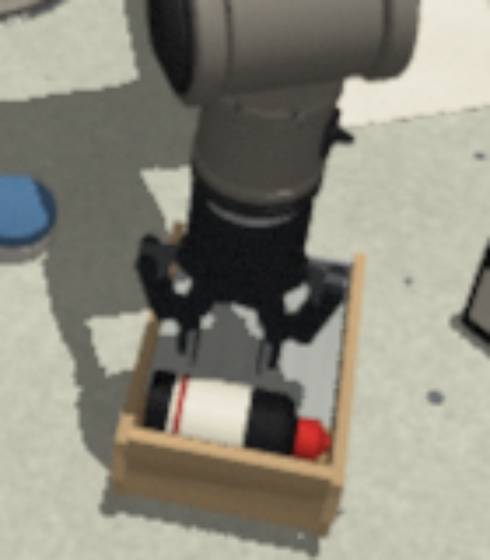

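The bottle has rolled over the crest into the seat against the stop, and the fingers are now clear of it. I let it settle, then back off and rise.

Emit:
move_arm(
  targets=[
    [0.5,0,0,0,0,0,0],
    [0.5,0,0,0,0,0,0],
    [0.5,0,0,0,0,0,0],
    [0.5,0,0,0,0,0,0],
    [0.5,0.1,0,-0.1,0,0,0],
    [0.5,0.2,0,-0.4,0,0,0],
    [0.5,0.3,0,-0.6,0,0,0],
    [0.5,0.5,0,-0.7,0,0,0],
    [0.5,0.8,0,-0.6,0,0,0],
    [0.5,0.8,0,-0.3,0,0,0],
    [0.5,0.5,0,0,0,0,0],
    [0.5,0,0,0,0,0,0],
    [0.5,0,0,0,0,0,0],
  ],
)

```text
t: 9.32
eef_pos: [0.4135, 0.1921, 0.2273]
tcp_rot: [3.138, 0.005, 2.839]
ft_force: [-0.1, -0.1, -0.5]
opening: 0.0428
```

```bash
python3 - <<'E'
from h import *
im=camera("scene"); cv2.imwrite("pics/scene6.png",im[:,:,::-1])
im=camera("wrist"); cv2.imwrite("pics/wrist6.png",im[:,:,::-1])
s=get_state();print(s["t"],s["eef_pos"],s["ft_force"])
a=cv2.imread("pics/scene0.png");b=cv2.imread("pics/scene6.png")
r=b[220:290,330:430]; hs=cv2.cvtColor(r,cv2.COLOR_BGR2HSV)
red=((hs[...,1]>180)&((hs[...,0]<6)|(hs[...,0]>174))&(hs[...,2]>90)); ys,xs=np.nonzero(red); print("cap px",xs.mean()+330,ys.mean()+220)
print(onz(camera_model("scene"),(xs.mean()+330,ys.mean()+220),.074))
o=np.array([.457,.179])+.089*np.array([.955,-.297])+.015*np.array([.297,.955]); print("expected cap centre",o+.085*np.array([.955,-.297])+.046*np.array([.297,.955]))
E
```

```text
9.425 [0.41357941 0.19188568 0.22686862] [-0.1913456  -0.44762303 -0.22897437]
cap px 398.17045454545456 255.1818181818182
[0.64296359 0.18778894 0.074     ]
expected cap centre [0.641287 0.185577]
```

View pics/scene6.png

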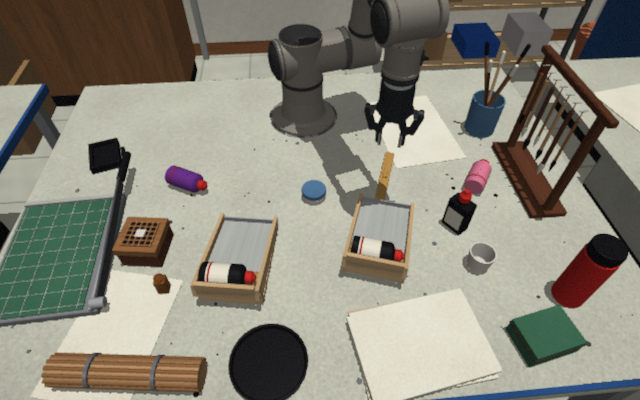

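View pics/wrist6.png

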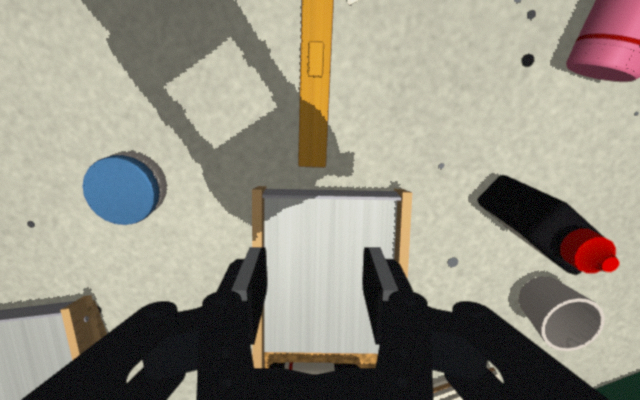

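The bottle sits in gutter_a's seat at (377,248), square against the stop. Its cap is within about 3 mm of the predicted parked position. Gutter_b's bottle at (228,272) and the other objects look unmoved, and the arm is clear of everything.

```bash
python3 - <<'E'
from cell import *
print(sign_off())
E
```

```text
the job is handed in; nothing more can be done
None
```

I pushed the low bottle up gutter_a with two half-open fingertips behind it, at about 40 mm/s. It went over the crest, rolled the last stretch into the seat by itself and stayed there when I took the hand away. I handed the job in at about 9.4 s of the 43 s allowed.

- **Bottle position:** the last scene picture shows it square against the rubber stop. Its cap measured about 3 mm from where it should be when parked, which is within my measuring error.
- **Everything else:** gutter_b's bottle, the look-alikes and the other bench objects look unmoved, judged by eye against the first picture.
- **Forces:** wrist force readings stayed within about 2 N, and the hand was clear of everything at the end.
- **Failed or disagreeing checks:** none. I saw the roll into the seat only in still pictures, before and after it happened.

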